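# Dip the pump's gauge rod and show it for reading

## Robot

A 6-joint arm with a two-finger parallel gripper is mounted at the origin on a cart in front of the work surface, level with it; the furniture and walls round the work are solid. World frame = base frame: x ahead of the robot, y to its left, z up, the work surface at z = 0. Lengths are in mm, angles in rad, forces in N, time in s.
With the tool pointing down it reaches from about 275 to 1000 mm from the base axis. Payload 8.4 kg.
Tool frame: the origin (TCP) lies at the very end of the fingers, on their centre line; the grasp point (between the pads) lies 19 mm behind it; z points along the fingers, y is the line along which they close (so a half turn about z gives the same grasp; the last joint's range is limited). The gripper opens to 85 mm and grips with 20 to 120 N. Pads are 22 mm wide; open, the fingers measure 114 mm over their backs; the gripper's body (76 mm by 85 mm) begins 54 mm behind the grasp point. The pads swing forward as they close: fully open they stand 13 mm farther back than shut.
Start: joints at [1.28, 0.353, 1.633, -0, 1.155, -0.002], TCP at [178, 599.119, 231.281] pointing down, gripper open.
Joint ranges: [-2.63, 2.63], [-0.92, 2.1], [0.06, 2.66], [-1.3, 4.44], [0, 2.69], [-3.02, 3.02]. Speed limits (rad/s): [2.22, 2.22, 2.79, 3.14, 3.14, 3.14].

## Interface

Orientations are given as [roll, pitch, yaw] about the fixed x, y, z axes, in that order (R = Rz(yaw) Ry(pitch) Rx(roll)).
In Python, from rig import sensors, grab_frame, camera_params, order gives the robot as it stands. The module is installed in compiled form; this text tells all that it offers.
- The arm moves only by the tool move_arm, never from a script. Its argument "motion" is a list of rows, each a list of 7 numbers: the turn, a rotation vector about the tool's x, y, z in shares of 4 rad (1.0 is 4 rad), then the shift along the tool's x, y, z in fractions of the full range, 1 being 600 mm, then the finger opening in m, from 0 to 0.0854. A call has 1 to 8 rows; each row is the pose to reach, as a shift and turn from the pose commanded when the call began, along the tool's axes at that moment; what a row does not reach only later rows make up. A row lasts 1/8 s, in which the tool goes at most 62.5 mm and 10.7 degrees, less where a joint would pass 70% of its speed; a pose out of reach is approached as far as the arm can. A call with a gripper value outside its range is refused whole. The fingers move at their own pace and stop on an object; "grip_force" is the grip in N (left out, the last holds). Time passes only in rows, so rows that repeat a pose let the fingers close. It gives the time, the measured TCP pose, the force, the opening and the grip force at its end, in the units of the state.
- sensors.sense(): the state, without advancing time (a new reading comes with each control period).
- grab_frame(name): name is "scene" or "top" or "wrist"; returns (picture, depth): 480x640x3 uint8, red, green, blue; 480x640 float32, mm along the optical axis (not along the pixel's ray), 0 where there is no reading.
- camera_params(name): a dict with "camera_matrix" (3x3 intrinsics, pixels), "world_from_camera" (4x4, takes a point from camera to world coordinates). Camera axes: x right, y down, z forward; pixel columns grow to the right and rows downward; lengths in mm; the calibration is good to about 2 mm. A picture is of the moment at which its call begins: read the wrist's pose just before it. camera_params takes no time and is no camera call; for the wrist camera it gives the pose at the moment of the call.
- order.sign_off(): hands the job in; it is judged then, once.
The state is a dict: "clock": time; "qpos": joint angles; "qvel": joint speeds; "joint_efforts": joint torques, N m; "eef_pos": TCP position; "tcp_rot": TCP orientation; "contact_force": force on the tool from outside, world axes, zero at the start; "wrist_torque": the same for the moment, N m; "opening": opening from 0.0 (shut) to 1.0 (fully open); "grasp_force": force on a finger pad.
Only numpy, scipy, OpenCV 4.12 (cv2) and the standard library are available. Lean on these libraries where they do the work, as an engineer would, in place of code of your own. Each camera call takes 0.05 s, during which the arm holds its last target. There are 200 camera calls.

## Task

Check the vacuum pump's oil: take the gauge rod from its rest, push it down the sloping guide tube until its collar stops against the tube's mouth, without forcing it, leave it there for a moment, and draw it right out again. Then finish while still holding the rod in the gripper, still and level with its marked face up, its tip over the field book in front of the analyser and a few centimetres above the cover (at most a hand's breadth), touching nothing else. Leave everything else where it is.

Things in the scene. Friction and masses are not known exactly. Their poses are not given: they have to be found in the camera images.
- gauge_rod: gauge rod, 240 mm long, 0.10-0.20 kg, level in its rest, marked face up. Origin: middle of its black grip (62 mm along x, 14 mm along y: grasp across this; 18 mm along z). x to the tip, z to the marked face. Along x, mm: square 8 mm tail -62 to -31, grip to +31, neck, round collar 32 mm across +43 to +49, round rod 8 mm thick to the tip at +179 (last 8 mm tapered). Balance point about x = +15
- rod_tip (a point): the very end of the gauge rod, 179 mm from the rod's origin along its x
- collar_face (a point): centre of the collar's face towards the tip, 49 mm from the rod's origin along its x; this face stops on the tube's mouth
- guide_tube: steel guide tube fixed to the pump, sloping 35 degrees above level. Origin: centre of its mouth, 150 mm above the table; z along its axis out of the mouth, up and away from the pump: the rod goes in along -z. Bore 14 mm, flaring to 22 mm in the last 12 mm; rim 30 mm across; 145 mm deep, so the 130 mm of rod beyond the collar does not reach the bottom
- pump: grey vacuum pump, fixed to the table, on a base plate 140 x 310 mm. Origin: on the table under the middle of the casting (120 x 150 mm, 90 mm high). Its motor (up to 115 mm high) extends 215 mm along +y; the guide tube rises out of the casting's top towards -y, its mouth at (0, -130, 150) mm
- rod_rest: aluminium rest, fixed to the table: base 190 x 60 x 8 mm, two uprights 61 mm high, 10 mm thick, 34 mm wide at x = +94 and -45 mm with notches 11 mm wide, open at the top. Origin: on the table under the middle of the rod's grip; the rod's axis lies 55 mm above it along x, tip towards +x
- field_book: closed field book lying between the pump and the rod rest, in front of the analyser (not the other one far left), 210 mm (x) by 152 mm (y) and 15 mm thick, lying flat and loose; origin: centre of its underside
- timer: flat bench timer, 58 x 62 x 17 mm, lying near the front edge, loose; origin: centre of its underside. Leave it alone
- soil_tin: round aluminium tin with lid, 64 mm across, 48 mm high, loose; origin: centre of its underside. Leave it alone
- beaker: small glass beaker, 54 mm across, 61 mm high, loose; origin: centre of its underside. Leave it alone
- dropper_cap: small cone-shaped cap behind the pump, 20 mm across, 27 mm high, loose; origin: centre of its underside. Leave it alone

How it is judged (in metres and radians):
On the way, in this order (a step that is already met when the one before it is completed fails the run):
1. the rod is in the guide tube with its collar against the mouth (gap under 4 mm) (z of collar_face in the frame of guide_tube below 0.004 m and distance between collar_face and guide_tube below 0.012 m and angle between the x axis of gauge_rod and the z axis of guide_tube, either way round below 0.1 rad), for 0.3 s.
2. the rod is drawn right out of the tube (z of rod_tip in the frame of guide_tube above 0.01 m), for 0.1 s.
At the end, for the whole second after the job is handed in: The gripper holds the rod still (under 0.03 m/s), touching neither the pump, the rest, the book nor a bystander, level within 0.13 rad, marked face up within 0.26 rad, its tip over the book's cover outline and 10 to 150 mm above the cover (contact force between the fingers and gauge_rod above 2 N and contact force between gauge_rod and field_book below 0.2 N and contact force between gauge_rod and pump below 0.2 N and contact force between gauge_rod and rod_rest below 0.2 N and contact force between gauge_rod and timer below 0.2 N and contact force between gauge_rod and soil_tin below 0.2 N and contact force between gauge_rod and beaker below 0.2 N and contact force between gauge_rod and dropper_cap below 0.2 N and angle between gauge_rod's own x axis and vertical between 1.44 and 1.7 rad and angle between gauge_rod's own z axis and vertical below 0.26 rad and x of rod_tip in the frame of field_book between -0.105 and 0.105 m and y of rod_tip in the frame of field_book between -0.076 and 0.076 m and z of rod_tip in the frame of field_book between 0.025 and 0.165 m and height (world z) of gauge_rod above 0.04 m and linear speed of gauge_rod below 0.03 m/s); the arm keeps its last pose, push and grip.
It fails at once if the rod is forced against the pump or its tube (over 60 N) (contact force between gauge_rod and pump above 60 N or contact force between gauge_rod and guide_tube above 60 N).
It fails at once if the field book or a bystander is pushed more than 40 mm from its place (distance of any of field_book, timer, soil_tin, beaker, dropper_cap from where it was at the start of the episode above 0.04 m).
It also fails if it takes over 48 s, if anything falls off the work surface, if the arm or the gripper's body presses on something with over 40 N, if the wrist force passes 120 N, or if a joint passes its speed limit or range.

## Working session

There is one attempt and no reset: what is moved stays moved. The work goes in short steps, Python scripts to look and compute and a tool call to move; the robot and the scene stay as the last step left them, time stands still between calls to the robot, and variables do not carry over. Pictures are saved under pics/ and viewed, at most 12 in all, crops included, and the job is handed in when it is done.

Besides the shell and the picture viewer there is one more tool, called after "Request:" in YAML: its name, and indented under it one key for each argument. move_arm: Moves the arm, as the interface text tells. Its arguments: {"type":"object","properties":{"motion":{"type":"array","items":{"type":"array","items":{"type":"number"}}},"grip_force":{"type":"number"}},"required":["motion"]}

```bash
mkdir -p pics
python3 - <<'E'
from rig import *
import cv2, numpy as np
for n in ["scene","top"]:
    p,d=grab_frame(n); cv2.imwrite(f"pics/{n}0.png",p[:,:,::-1]); np.savez(f"{n}0.npz",p=p,d=d,**camera_params(n))
    c=camera_params(n); print(n,c["camera_matrix"].round(1).tolist(),c["world_from_camera"].round(3).tolist())
print(sensors.sense())
E
```

```text
scene [[583.1, 0.0, 316.5], [0.0, 583.1, 232.5], [0.0, 0.0, 1.0]] [[0.798, -0.411, 0.441, -68.8], [-0.603, -0.526, 0.6, -728.697], [-0.015, -0.745, -0.667, 1019.574], [0.0, 0.0, 0.0, 1.0]]
top [[447.8, 0.0, 322.2], [0.0, 447.8, 243.3], [0.0, 0.0, 1.0]] [[-0.015, -0.987, 0.16, 328.159], [-1.0, 0.013, -0.014, 64.959], [0.012, -0.16, -0.987, 1324.096], [0.0, 0.0, 0.0, 1.0]]
{'clock': 0.1, 'qpos': array([ 1.27959148e+00,  3.53578522e-01,  1.63407074e+00, -9.60311149e-06,
        1.15522571e+00, -2.40790898e-03]), 'qvel': array([-0.00033393, -0.00074857, -0.00036141, -0.00011716, -0.00029288,
        0.00191052]), 'joint_efforts': array([ 1.64291141e-04, -6.06357336e+01, -3.42816532e+01, -1.99769084e-05,
        3.95122086e-03, -1.08201256e-06]), 'eef_pos': array([177.87998835, 598.69058879, 230.63229687]), 'tcp_rot': array([-3.14031032e+00,  5.69304659e-06,  2.85279961e+00]), 'contact_force': array([-1.14992067,  1.67558169, -0.55395427]), 'wrist_torque': array([ 0.0313128 , -0.0111012 ,  0.05103999]), 'grasp_force': 0.0, 'opening': 1.000794492852806}
```

View pics/scene0.png

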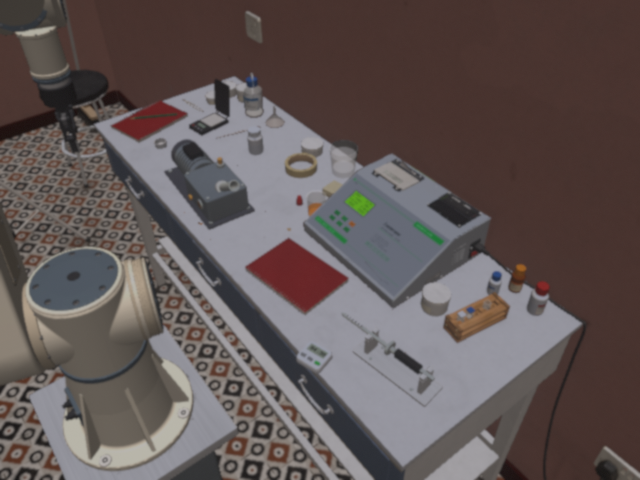

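View pics/top0.png

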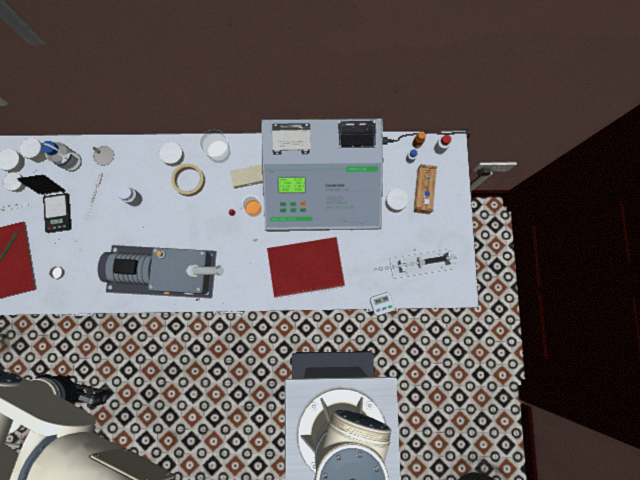

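Scene: the rod's rest is at the right (scene ~ (395,360), top ~ (437,260)) with its tip pointing left at top (377,269). The pump is left, with its tube mouth near top (220,270). The book is at top (305,267) and the timer at top (382,301).

```bash
cat > h.py <<'E'
import numpy as np, cv2
from rig import *
from scipy.spatial.transform import Rotation as Ro
def load(n): return np.load(n)
def grab(n,f):
    c=camera_params(n); p,d=grab_frame(n)
    cv2.imwrite(f"pics/{f}.png",p[:,:,::-1]); np.savez(f+".npz",p=p,d=d,**c)
def ray(z,u,v):
    K,T=z["camera_matrix"],z["world_from_camera"]
    r=T[:3,:3]@np.linalg.solve(K,[u,v,1.]); return T[:3,3],r
def plane(z,u,v,h):
    o,r=ray(z,u,v); return o+r*(h-o[2])/r[2]
def cloud(z):
    K,T=z["camera_matrix"],z["world_from_camera"]; d=z["d"].astype(float)
    v,u=np.mgrid[:480,:640]
    c=np.stack([(u-K[0,2])/K[0,0]*d,(v-K[1,2])/K[1,1]*d,d],-1)
    return c@T[:3,:3].T+T[:3,3]
def tri(views):
    A=np.zeros((3,3));b=np.zeros(3)
    for z,u,v in views:
        o,r=ray(z,u,v); r=r/np.linalg.norm(r); P=np.eye(3)-np.outer(r,r); A+=P;b+=P@o
    x=np.linalg.solve(A,b); return x
def proj(z,X):
    T=np.linalg.inv(z["world_from_camera"]); c=T[:3,:3]@X+T[:3,3]; q=z["camera_matrix"]@c; return q[:2]/q[2]
E
python3 - <<'E'
from h import *
t=load("top0.npz")
for n,u,v,h in [("grip",437,260,55),("tip",377,269,55),("mouth",220,270,150),("book",305,267,15),("timer",382,301,17),("cap",0,0,0)]: print(n,plane(t,u,v,h).round())
grab("wrist","w0"); print(camera_params("wrist")["world_from_camera"].round(3).tolist())
s=load("scene0.npz")
a=cv2.resize(t["p"][230:310,90:250],(800,400),interpolation=2)
b=cv2.resize(s["p"][130:230,150:310],(320,200),interpolation=2)
w=cv2.resize(load("w0.npz")["p"],(266,200))
m=np.zeros((600,800,3),np.uint8); m[:400]=a; m[400:,:320]=b; m[400:,330:596]=w
cv2.imwrite("pics/m0.png",m[:,:,::-1])
E
```

```text
grip [ 481. -281.   55.]
tip [ 458. -108.   55.]
mouth [451. 318. 150.]
book [471.  98.  15.]
timer [ 369. -124.   17.]
cap [1360. 1083.    0.]
[[0.285, 0.924, 0.255, 112.567], [0.959, -0.274, -0.077, 618.311], [-0.001, 0.267, -0.964, 373.188], [0.0, 0.0, 0.0, 1.0]]
```

View pics/m0.png

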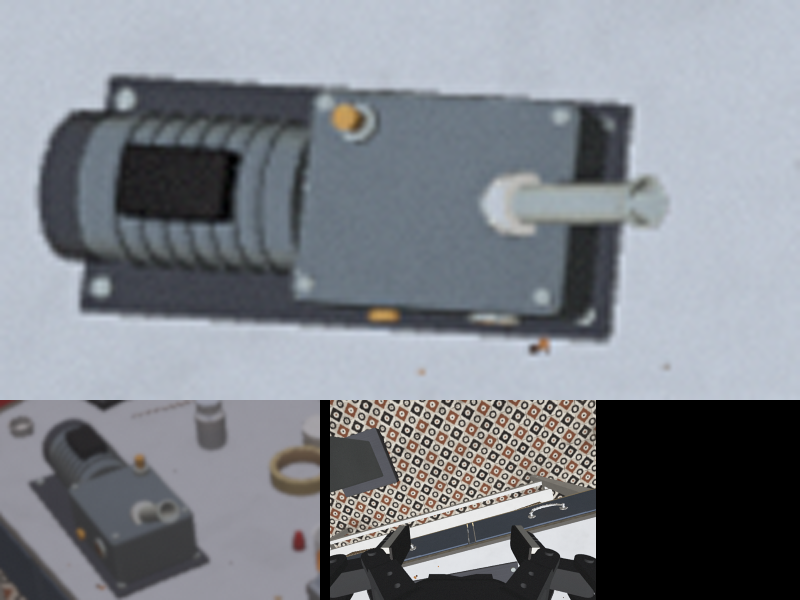

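The crop shows the pump with the tube rising right; its flared mouth is at crop (650,202), so top px (220,270). Next the wrist camera goes above the mouth.

```bash
cat >> h.py <<'E'
def rel(pos,R):
    "turn (rotvec) and shift (m) in tool axes from the measured pose to pos (mm), R"
    s=sensors.sense(); R0=Ro.from_euler("xyz",s["tcp_rot"])
    tv=(R0.inv()*R).as_rotvec(); sh=R0.inv().apply(np.array(pos)-s["eef_pos"])/1000
    print("turn",tv.round(4),"shift",sh.round(4),"rows>=",max(np.linalg.norm(tv)/.187,np.linalg.norm(sh)/.0625).round(1),"t",s["clock"],"q",s["qpos"].round(2))
def down(yaw): return Ro.from_euler("xyz",[np.pi,0,yaw])
E
python3 -c "
from h import *
rel([451,260,380],down(1.70))"
```

```text
turn [-1.0000e-03  7.0000e-04  1.1528e+00] shift [-0.3583 -0.2471 -0.149 ] rows>= 7.4 t 0.15 q [ 1.28  0.35  1.63 -0.    1.16 -0.  ]
```

Careful with the scale: shifts go in shares of 600 mm and turns go in shares of 4 rad. That gives: -0.358 m / 0.6 = -0.5967, -0.149 m / 0.6 = -0.2483, 1.15 rad / 4 = 0.2875.

Request:
move_arm:
  motion:
    - [0, 0, 0.2875, -0.5967, -0.4117, -0.2483, 0.0854]
    - [0, 0, 0.2875, -0.5967, -0.4117, -0.2483, 0.0854]
    - [0, 0, 0.2875, -0.5967, -0.4117, -0.2483, 0.0854]
    - [0, 0, 0.2875, -0.5967, -0.4117, -0.2483, 0.0854]
    - [0, 0, 0.2875, -0.5967, -0.4117, -0.2483, 0.0854]
    - [0, 0, 0.2875, -0.5967, -0.4117, -0.2483, 0.0854]
    - [0, 0, 0.2875, -0.5967, -0.4117, -0.2483, 0.0854]
    - [0, 0, 0.2875, -0.5967, -0.4117, -0.2483, 0.0854]

```text
clock: 1.15
eef_pos: [452.7, 258.0, 381.6]
tcp_rot: [3.14, -0.0, 1.7]
contact_force: [-0.8, 0.6, -0.6]
opening: 0.999
grasp_force: 0.0
```

```bash
python3 -c "
from h import *
s=sensors.sense(); print(s['eef_pos'],s['tcp_rot'],np.abs(s['qvel']).max(),s['qpos'])
grab('wrist','w1'); z=load('w1.npz'); print(z['camera_matrix'].round(1).tolist(), proj(z,np.array([451,318,150.])))
s=sensors.sense(); print(s['eef_pos'],np.abs(s['qvel']).max())
"
```

```text
[452.70951696 258.04598253 381.55291148] [ 3.13970135e+00 -4.39370578e-05  1.69961206e+00] 0.3000965702457246 [ 5.15635007e-01  7.35746763e-02  1.65681843e+00 -6.81649607e-04
  1.40943144e+00  3.86928235e-01]
[[403.2, 0.0, 313.5], [0.0, 403.2, 238.3], [0.0, 0.0, 1.0]] [320.29402464 135.91775938]
[453.51651545 257.3737745  381.88791098] 0.06487540551808885
```

View pics/w1.png

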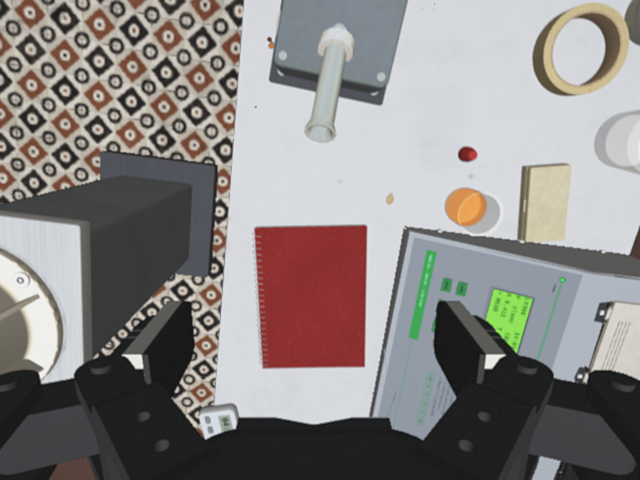

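Wrist view: tube mouth rim centred at about (321,131), fitting at (337,42), book corners (256,227),(367,225),(365,367),(262,367), timer (219,419).

Run:
```python
from h import *
grab('wrist','w2'); s=sensors.sense(); print(s['eef_pos'],np.abs(s['qvel']).max())
z=load('w2.npz'); C=cloud(z); p=z['p']
t=load("top0.npz"); Ct=cloud(t); sc=load("scene0.npz"); Cs=cloud(sc)
for n,Q in (("wrist",C),("top",Ct),("scene",Cs)):
    m=(Q[...,2]>105)&(Q[...,2]<175)&(abs(Q[...,0]-451)<45)&(Q[...,1]>280)&(Q[...,1]<372)
    P=Q[m]; print(n,len(P))
    if len(P)<10: continue
    c=P.mean(0); u=np.linalg.svd(P-c)[2][0]; print(" centre",c.round(1),"axis",u.round(3),"elev",np.degrees(np.arcsin(abs(u[2]))).round(1),"yaw",np.degrees(np.arctan2(u[1],u[0])).round(1),"ymin",P[:,1].min().round(1),"top z",P[:,2].max().round(1))
    for a in range(288,372,12):
        q=P[(P[:,1]>=a)&(P[:,1]<a+12)]
        if len(q): print("  y",a,"x",q[:,0].min().round(1),q[:,0].max().round(1),"zmax",q[:,2].max().round(1))
# casting top corners
hsv=cv2.cvtColor(p,cv2.COLOR_RGB2HSV)
red=((hsv[...,1]>150)&((hsv[...,0]<8)|(hsv[...,0]>172))).astype(np.uint8)
red[:,:240]=0; red[:200]=0
cs=max(cv2.findContours(red,0,2)[0],key=cv2.contourArea); r=cv2.minAreaRect(cs)
for b in cv2.boxPoints(r): print("book",plane(z,*b,15).round(1))
cv2.imwrite("pics/z.png",cv2.resize(p[100:160,290:370],(800,600),interpolation=2)[:,:,::-1])
print(z["world_from_camera"][:3,3])
```

```text
[452.30616659 258.77447855 381.02414793] 0.048641292073021924
wrist 1627
 centre [451.  341.3 142. ] axis [ 0.068  0.912 -0.405] elev 23.9 yaw 85.7 ymin 313.0 top z 163.1
  y 312 x 435.6 464.0 zmax 155.1
  y 324 x 436.3 462.2 zmax 163.1
  y 336 x 440.1 462.2 zmax 153.3
  y 348 x 441.1 463.0 zmax 145.2
  y 360 x 441.7 463.8 zmax 136.7
top 178
 centre [451.8 339.4 140.9] axis [ 0.015  0.923 -0.385] elev 22.6 yaw 89.0 ymin 313.6 top z 164.1
  y 312 x 438.5 465.0 zmax 155.9
  y 324 x 438.2 463.8 zmax 164.1
  y 336 x 441.7 460.9 zmax 150.7
  y 348 x 442.8 461.7 zmax 143.9
  y 360 x 443.9 463.3 zmax 137.1
scene 151
 centre [450.9 333.8 139.1] axis [-0.103  0.825 -0.556] elev 33.8 yaw 97.1 ymin 309.6 top z 159.7
  y 300 x 439.5 456.7 zmax 145.7
  y 312 x 437.7 465.1 zmax 159.3
  y 324 x 438.3 465.9 zmax 159.7
  y 336 x 440.3 461.3 zmax 147.8
  y 348 x 442.0 461.6 zmax 138.7
  y 360 x 441.1 461.3 zmax 127.1
book [384.7 192.4  15. ]
book [526.4 210.7  15. ]
book [559.6   8.1  15. ]
book [403.  -11.9  15. ]
[443.56046241 324.35935353 524.30695169]
```

View pics/z.png

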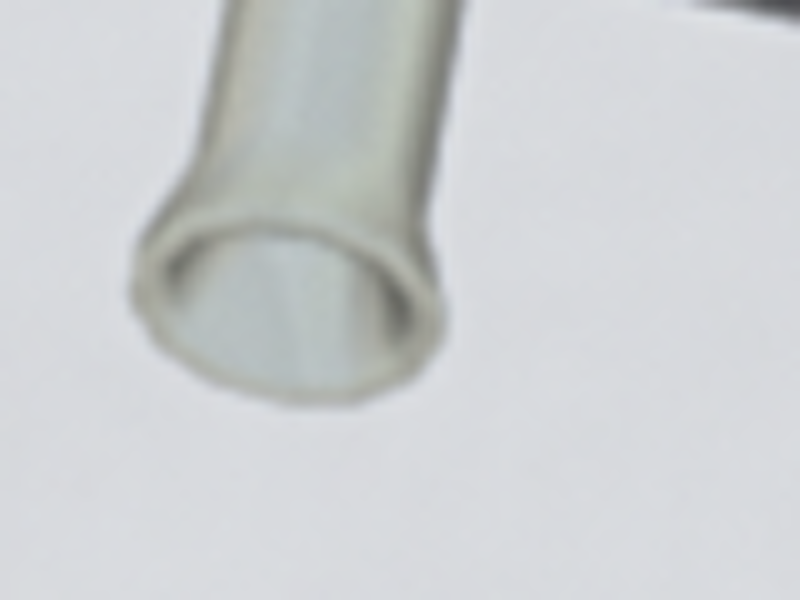

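The crop shows the rim ellipse centred at about crop (290,305), so wrist px (319,130.5). The tube yaw is about 86°. Next I measure the mouth by triangulation and look at the rod.

Run:
```python
from h import *
z=load('w2.npz'); t=load("top0.npz")
print("mouth tri",tri([(z,319,130.5),(t,219.7,270.3)]).round(1), plane(z,319,130.5,150).round(1),plane(t,219.7,270.3,150).round(1))
for a,b in (((110,78),(632,105)),((80,310),(608,340))):
    A,B=[plane(t,90+c[0]/5,230+c[1]/5,10) for c in (a,b)]; d=A-B; print("yaw",np.degrees(np.arctan2(d[1],d[0])))
C=cloud(z); m=(C[...,2]>105)&(abs(C[...,0]-451)<16)&(C[...,1]>336)&(C[...,1]<374); P=C[m]
ys=np.arange(338,374,3.); mid=[(lambda q:(q[:,0].min()+q[:,0].max())/2)(P[abs(P[:,1]-y)<1.5]) for y in ys]
f=np.polyfit(ys,mid,1); print("axis slope",f[0],"yaw",90-np.degrees(np.arctan(f[0])),"x at 322",np.polyval(f,322))
rel([485,-295,260],down(1.70))
```

```text
mouth tri [451.1 321.4 138.5] [450.3 321.7 150. ] [450.6 318.6 150. ]
yaw 86.23730692526199
yaw 85.92900864019092
axis slope 0.06825806116406037 yaw 86.09515809270651 x at 322 449.7873568703516
turn [ 0.0015 -0.     -0.0002] shift [-0.5534 -0.039   0.121 ] rows>= 9.1 t 1.25 q [ 0.52  0.07  1.66 -0.    1.41  0.39]
```

Request:
move_arm:
  motion:
    - [0, 0, 0, -0.9217, -0.065, 0, 0.0854]
    - [0, 0, 0, -0.9217, -0.065, 0, 0.0854]
    - [0, 0, 0, -0.9217, -0.065, 0, 0.0854]
    - [0, 0, 0, -0.9217, -0.065, 0, 0.0854]
    - [0, 0, 0, -0.9217, -0.065, 0, 0.0854]
    - [0, 0, 0, -0.9217, -0.065, 0.1, 0.0854]
    - [0, 0, 0, -0.9217, -0.065, 0.2017, 0.0854]
    - [0, 0, 0, -0.9217, -0.065, 0.2017, 0.0854]

```text
clock: 2.25
eef_pos: [480.4, -220.5, 301.0]
tcp_rot: [3.141, -0.0, 1.703]
contact_force: [0.3, -0.1, -0.7]
opening: 0.998
grasp_force: 0.0
```

Request:
move_arm:
  motion:
    - [0, 0, 0, 0, 0, 0, 0.0854]
    - [0, 0, 0, 0, 0, 0, 0.0854]
    - [0, 0, 0, 0, 0, 0, 0.0854]

```text
clock: 2.62
eef_pos: [481.0, -218.5, 302.9]
tcp_rot: [3.14, 0.0, 1.704]
contact_force: [-0.1, 0.7, -0.4]
opening: 1.0
grasp_force: 0.0
```

Run:
```python
from h import *
s=sensors.sense(); print(s['eef_pos'],s['tcp_rot'],np.abs(s['qvel']).max(),s['qpos'].round(2))
grab('wrist','w3')
```

```text
[ 480.9738805  -218.49163824  302.89356264] [3.14049753e+00 2.71000029e-04 1.70435693e+00] 0.0041433498759084406 [-0.43  0.14  1.75  0.    1.25 -0.56]
```

View pics/w3.png

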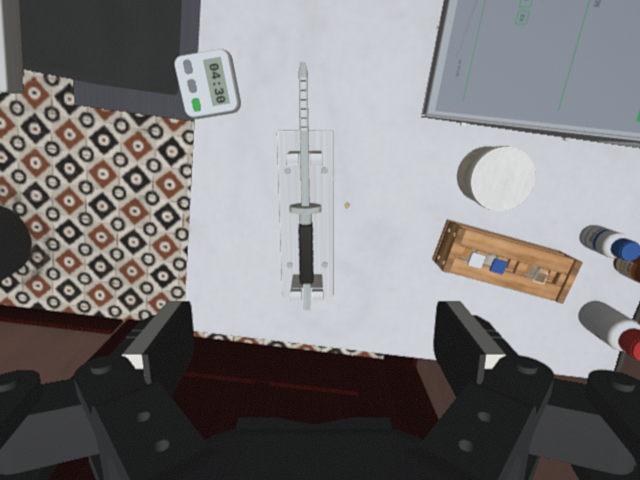

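Wrist view: black grip from (305,224) to (306,283), collar at (305,209), tip at (303,64), rest base (277..334, 130..296). The soil tin at (503,177) is off to the right.

```bash
cat >> h.py <<'E'
def gripmask(z,box):
    u0,v0,u1,v1=box; g=z['p'][v0:v1,u0:u1].max(2)<60
    n,l,st,ct=cv2.connectedComponentsWithStats(g.astype(np.uint8)); k=1+np.argmax(st[1:,4])
    v,u=np.nonzero(l==k); return u+u0,v+v0
E
python3 - <<'E'
from h import *
z=load('w3.npz'); C=cloud(z)
u,v=gripmask(z,(285,200,330,292))
print(len(u),u.min(),u.max(),v.min(),v.max())
d=C[v,u][:,2]; print("depth z pct",np.percentile(d,[5,50,95]).round(1))
f=np.polyfit(v,u,1)
E=[plane(z,np.polyval(f,a),a,64) for a in (v.min()-.5,v.max()+.5)]
print("grip ends",[e.round(1) for e in E],"len",np.linalg.norm(E[0]-E[1]),"mid",((E[0]+E[1])/2).round(1))
dd=E[0]-E[1]; print("yaw",np.arctan2(dd[1],dd[0]))
# rod midline from depth/edges: rows 70..200
tip=plane(z,303.3,63.5,55); col=plane(z,305,209,55); print("tip",tip.round(1)); dd=tip-(E[0]+E[1])/2; print("yaw2",np.arctan2(dd[1],dd[0]), np.linalg.norm(dd[:2]))
R=z['p'][60:205,296:312].astype(int)
cc=C[60:205,296:312]; m=(cc[...,2]>48)&(cc[...,2]<66); P=cc[m]; print(len(P)); 
if len(P)>50:
    g=np.polyfit(P[:,1],P[:,0],1); print("rod line x at y=-281",np.polyval(g,-281),"yaw",np.pi/2-np.arctan(g[0]),"z",np.median(P[:,2]),"ymax",P[:,1].max())
t=load("top0.npz"); s=load("scene0.npz")
E
sed -i 's/^$//' h.py
```

```text
700 299 313 224 283
depth z pct [62.7 63.9 65.2]
grip ends [array([ 475.7, -242.4,   64. ]), array([ 484.5, -304.2,   64. ])] len 62.409541995656994 mid [ 480.1 -273.3   64. ]
yaw 1.7114802582965987
tip [455.4 -98.6  55. ]
yaw2 1.7112541132038708 176.43917339512979
1277
rod line x at y=-281 480.7156734795034 yaw 1.711190578772712 z 58.27211779965796 ymax -97.43733958205628
```

```bash
python3 -c "
from h import *
rel([481.1,-280.4,130],down(1.711))"
```

```text
turn [ 0.0013  0.0006 -0.0064] shift [-0.0612 -0.0084  0.173 ] rows>= 2.9 t 2.675 q [-0.43  0.14  1.75  0.    1.25 -0.56]
```

In the tool's units: 0.173 m / 0.6 = 0.2883, -0.0612 m / 0.6 = -0.102, -0.0065 rad / 4 = -0.0016.

Request:
move_arm:
  motion:
    - [0.0003, 0.0003, -0.0016, -0.102, -0.014, 0.2883, 0.0854]
    - [0.0003, 0.0003, -0.0016, -0.102, -0.014, 0.2883, 0.0854]
    - [0.0003, 0.0003, -0.0016, -0.102, -0.014, 0.2883, 0.0854]
    - [0.0003, 0.0003, -0.0016, -0.102, -0.014, 0.2883, 0.0854]
    - [0.0003, 0.0003, -0.0016, -0.102, -0.014, 0.2883, 0.0854]
    - [0.0003, 0.0003, -0.0016, -0.102, -0.014, 0.2883, 0.0854]

```text
clock: 3.42
eef_pos: [481.8, -281.5, 131.8]
tcp_rot: [3.139, 0.001, 1.71]
contact_force: [1.2, 0.6, 0.2]
opening: 1.001
grasp_force: 0.0
```

Run:
```python
from h import *
s=sensors.sense(); print(s['eef_pos'],s['tcp_rot'],np.abs(s['qvel']).max())
grab('wrist','w4'); z=load('w4.npz'); z3=load('w3.npz')
a=proj(z,np.array([475.9,-244,64.])); b=proj(z,np.array([484.5,-304,64.])); print(a,b,"tip",proj(z,np.array([455.4,-98.6,55])))
u,v=gripmask(z,(int(a[0])-30,max(0,int(a[1])-15),int(a[0])+30,min(480,int(b[1])+12)))
print(len(u),u.min(),u.max(),v.min(),v.max())
f=np.polyfit(v,u,1); u3,v3=gripmask(z3,(285,200,330,292)); f3=np.polyfit(v3,u3,1)
for k in (0,1):
    q,q3=[(x.min()-.5,x.max()+.5)[k] for x in (v,v3)]
    print("tri",tri([(z,np.polyval(f,q),q),(z3,np.polyval(f3,q3),q3)]).round(1), plane(z,np.polyval(f,q),q,64).round(1))
C=cloud(z); print("depth z",np.percentile(C[v,u][:,2],[5,50,95]).round(1))
rel([481.1,-280.4,36],down(1.711))
```

```text
[ 481.82109099 -281.54776234  131.77694299] [3.13927540e+00 1.47745655e-03 1.71026115e+00] 0.007270501178718454
[313.23886571 185.43579666] [313.59080753 293.09863493] tip [ 312.86651534 -146.34161147]
2670 301 326 184 293
tri [ 475.8 -243.8   57.9] [ 475.6 -243.    64. ]
tri [ 484.5 -304.2   64. ] [ 484.4 -304.3   64. ]
depth z [62.6 63.8 64.9]
turn [ 0.0022  0.0014 -0.0009] shift [ 0.0014 -0.0006  0.0956] rows>= 1.5 t 3.475 q [-0.53  0.37  1.87  0.    0.91 -0.67]
```

In the tool's units: 0.0956 m / 0.6 = 0.1593, 0.0014 m / 0.6 = 0.0023, 0.002 rad / 4 = 0.0005.

Request:
move_arm:
  motion:
    - [0.0005, 0.0003, 0, 0.0023, -0.001, 0.0833, 0.0854]
    - [0.0005, 0.0003, 0, 0.0023, -0.001, 0.1593, 0.0854]
    - [0.0005, 0.0003, 0, 0.0023, -0.001, 0.1593, 0.0854]
    - [0.0005, 0.0003, 0, 0.0023, -0.001, 0.1593, 0.0854]
    - [0.0005, 0.0003, 0, 0.0023, -0.001, 0.1593, 0.0]
    - [0.0005, 0.0003, 0, 0.0023, -0.001, 0.1593, 0.0]
    - [0.0005, 0.0003, 0, 0.0023, -0.001, 0.1593, 0.0]
    - [0.0005, 0.0003, 0, 0.0023, -0.001, 0.1593, 0.0]
  grip_force: 60

```text
clock: 4.47
eef_pos: [480.1, -280.3, 34.0]
tcp_rot: [-3.14, -0.001, 1.709]
contact_force: [-2.4, 5.7, 5.7]
opening: 0.153
grasp_force: 61.7
```

Request:
move_arm:
  motion:
    - [0, 0, 0, 0, 0, 0, 0]
    - [0, 0, 0, 0, 0, 0, 0]
    - [0, 0, 0, 0, 0, 0, 0]
    - [0, 0, 0, 0, 0, 0, 0]

```text
clock: 4.97
eef_pos: [480.3, -280.4, 34.0]
tcp_rot: [-3.14, -0.001, 1.709]
contact_force: [5.2, 2.8, 5.3]
opening: 0.151
grasp_force: 60.1
```

In the tool's units: -0.2 m / 0.6 = -0.3333, -0.18 m / 0.6 = -0.3.

Request:
move_arm:
  motion:
    - [0, 0, 0, 0, 0, -0.0333, 0]
    - [0, 0, 0, 0, 0, -0.1, 0]
    - [0, 0, 0, 0, 0, -0.2, 0]
    - [0, 0, 0, 0, 0, -0.3, 0]
    - [0, 0, 0, 0, 0, -0.3333, 0]
    - [0, 0, 0, 0, 0, -0.3333, 0]
    - [0, 0, 0, 0, 0, -0.3333, 0]

```text
clock: 5.85
eef_pos: [478.6, -280.0, 231.7]
tcp_rot: [-3.136, -0.004, 1.709]
contact_force: [-0.0, -0.7, -2.1]
opening: 0.156
grasp_force: 61.2
```

Run:
```python
from h import *
s=sensors.sense(); print(s['eef_pos'],s['tcp_rot'],np.abs(s['qvel']).max(),s['contact_force'],s['opening'],s['grasp_force'])
grab('wrist','w5')
grab('scene','s5')
z=load('w5.npz'); R=Ro.from_euler("xyz",s['tcp_rot'])
for x in (49,179): print(x,proj(z,s['eef_pos']+R.apply([x+6,0,-19])).round(1))
m=np.zeros((480,800,3),np.uint8); m[:,:480]=z['p'][:,80:560]; q=load('s5.npz')['p'][260:420,300:460]; m[:320,480:]=cv2.resize(q,(320,320)); cv2.imwrite("pics/m5.png",m[:,:,::-1])
```

```text
[ 478.6450102  -279.9561258   231.66334128] [-3.13584093 -0.0038567   1.70914428] 0.011877710592863374 [-0.0253763  -0.74378594 -2.12162165] 0.1564484651904213 61.19176268577576
49 [315.9 170. ]
179 [ 316.9 -433.2]
```

View pics/m5.png

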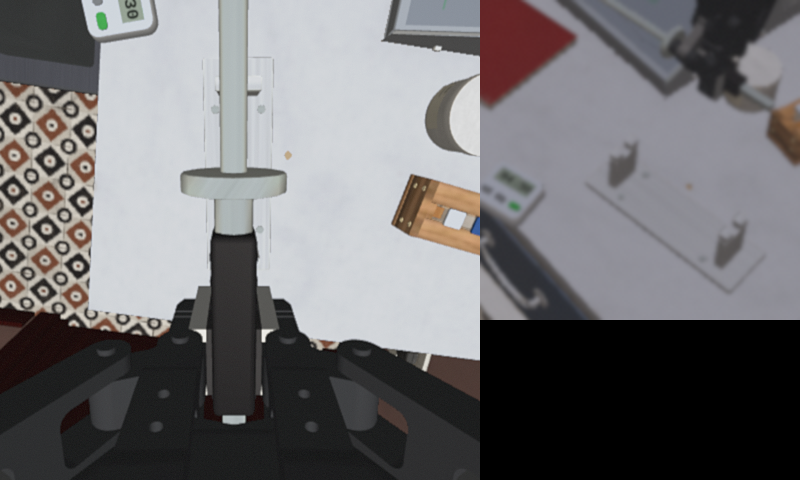

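The rod is held and clear of the rest; its collar is at wrist (314,180), with the rod running up to the frame top at about column 313. I measure the rod in the tool frame.

Run:
```python
from h import *
z=load('w5.npz'); s=sensors.sense(); R=Ro.from_euler("xyz",s['tcp_rot']); C=cloud(z)
L=R.inv().apply((C-s['eef_pos']).reshape(-1,3)).reshape(C.shape)
m=(z['d']>0)&(abs(L[...,1])<12)&(L[...,2]<5)&(L[...,2]>-45)
m[:, :280]=0; m[:,350:]=0
for v in list(range(5,160,25))+[172,185,195,215,240,260]:
    w=np.nonzero(m[v])[0]
    if len(w): q=L[v,w]; print(v,w.min(),w.max(),"x",np.median(q[:,0]).round(1),"ymid",((q[:,1].min()+q[:,1].max())/2).round(2),"ztop",q[:,2].min().round(1),np.percentile(q[:,2],20).round(1))
P=[];
for v in range(2,160):
    w=np.nonzero(m[v])[0]; q=L[v,w]; P.append([np.median(q[:,0]),(q[:,1].min()+q[:,1].max())/2,np.percentile(q[:,2],20)])
P=np.array(P); 
for k in (1,2): print("xyz"[k],np.polyfit(P[:,0],P[:,k],1))
# collar face edge: depth jump along column at left part of the collar
for c in (275,285,340,350): 
    col=L[150:210,c]; w=np.nonzero((col[:,2]<5)&(col[:,2]>-60))[0]; print(c,w.min()+150,w.max()+150,col[w.min()].round(1),col[w.max()].round(1))
```

```text
5 299 327 x 98.6 ymid -1.02 ztop -25.9 -24.4
30 299 327 x 92.5 ymid -1.01 ztop -25.8 -24.9
55 299 327 x 86.5 ymid -1.04 ztop -25.6 -24.6
80 299 327 x 80.1 ymid -1.04 ztop -25.3 -24.9
105 300 326 x 73.5 ymid -1.05 ztop -25.7 -24.7
130 300 326 x 66.8 ymid -1.02 ztop -24.9 -24.4
155 300 326 x 59.8 ymid -1.03 ztop -25.9 -24.6
172 280 349 x 54.9 ymid -0.68 ztop -25.9 -24.1
185 280 349 x 52.8 ymid -0.62 ztop -37.4 -36.4
195 280 349 x 50.1 ymid -0.57 ztop -37.7 -36.5
215 294 332 x 42.5 ymid -1.07 ztop -27.3 -26.3
240 291 336 x 35.8 ymid -0.88 ztop -30.8 -29.8
260 289 337 x 29.8 ymid -1.05 ztop -31.2 -30.3
y [ 3.58545014e-04 -1.05074072e+00]
z [ 3.11097023e-03 -2.49219309e+01]
275 169 196 [ 54.9 -13.  -14.5] [ 49.4 -11.5 -32.8]
285 168 198 [ 54.7 -10.1 -10.2] [ 49.   -8.7 -34. ]
340 168 198 [ 54.9   7.6 -12.1] [ 49.1   6.3 -34.4]
350 169 196 [ 54.7  10.7 -13.4] [ 49.2   9.2 -31.8]
```

```bash
cat >> h.py <<'E'
M=np.array([451.2,321.5,150.]); YAW=np.radians(86.1)
def ins(s,M=M,yaw=YAW,el=35,F=(54.8,0,-21.1)):
    "TCP pose with the collar face s mm out of the mouth along the tube axis"
    R=down(yaw)*Ro.from_rotvec([0,np.radians(-el),0])
    if R.as_matrix()[2,0]>0: R=down(yaw)*Ro.from_rotvec([0,np.radians(el),0])
    return M-s*R.as_matrix()[:,0]-R.apply(F),R
E
python3 - <<'E'
from h import *
p,R=ins(175); print(p.round(1)); print(R.as_matrix().round(3))
print(sensors.sense()['eef_pos'])
rel([440,130,330],down(YAW))
q=ins(0)[0]; print(q.round(1))
E
```

```text
[437.6 121.6 264.5]
[[ 0.056  0.998 -0.039]
 [ 0.817 -0.068 -0.572]
 [-0.574  0.    -0.819]]
[ 478.80173035 -279.94891038  231.51105629]
turn [-0.0064 -0.0035  0.2065] shift [ 0.4118  0.0176 -0.0969] rows>= 6.8 t 5.95 q [-0.53  0.25  1.78 -0.    1.12 -0.67]
[447.3 264.6 164.1]
```

In the tool's units: 0.4118 m / 0.6 = 0.6863, -0.0969 m / 0.6 = -0.1615, 0.2065 rad / 4 = 0.0516.

Request:
move_arm:
  motion:
    - [-0.0015, -0.0009, 0, 0.1, 0.0043, -0.1615, 0]
    - [-0.0015, -0.0009, 0.0125, 0.2, 0.0083, -0.1615, 0]
    - [-0.0015, -0.0009, 0.025, 0.3, 0.0128, -0.1615, 0]
    - [-0.0015, -0.0009, 0.0375, 0.4, 0.0167, -0.1615, 0]
    - [-0.0015, -0.0009, 0.0516, 0.5, 0.0213, -0.1615, 0]
    - [-0.0015, -0.0009, 0.0516, 0.6, 0.0257, -0.1615, 0]
    - [-0.0015, -0.0009, 0.0516, 0.6863, 0.0293, -0.1615, 0]
    - [-0.0015, -0.0009, 0.0516, 0.6863, 0.0293, -0.1615, 0]

```text
clock: 6.95
eef_pos: [439.7, 132.7, 330.0]
tcp_rot: [3.141, 0.002, 1.507]
contact_force: [0.1, -0.5, -2.7]
opening: 0.157
grasp_force: 61.1
```

Run:
```python
from h import *
p,R=ins(175); s=sensors.sense(); print(s['eef_pos'],s['tcp_rot'],np.abs(s['qvel']).max()); rel(p,R)
```

```text
[439.67613229 132.74694407 329.96054376] [3.14095804e+00 1.59236873e-03 1.50703136e+00] 0.1539709478109657
turn [ 0.0019 -0.6093  0.004 ] shift [-0.0111 -0.0014  0.0655] rows>= 3.3 t 6.95 q [ 0.29 -0.    1.85 -0.    1.3   0.36]
```

In the tool's units: 0.0655 m / 0.6 = 0.1092, -0.0111 m / 0.6 = -0.0185, -0.36 rad / 4 = -0.09.

Request:
move_arm:
  motion:
    - [0.0005, -0.045, 0.001, -0.0185, -0.0023, 0, 0]
    - [0.0005, -0.09, 0.001, -0.0185, -0.0023, 0, 0]
    - [0.0005, -0.135, 0.001, -0.0185, -0.0023, 0.0333, 0]
    - [0.0005, -0.1523, 0.001, -0.0185, -0.0023, 0.1092, 0]
    - [0.0005, -0.1523, 0.001, -0.0185, -0.0023, 0.1092, 0]
    - [0.0005, -0.1523, 0.001, -0.0185, -0.0023, 0.1092, 0]
    - [0.0005, -0.1523, 0.001, -0.0185, -0.0023, 0.1092, 0]

```text
clock: 7.82
eef_pos: [439.7, 118.3, 267.6]
tcp_rot: [3.136, 0.608, 1.494]
contact_force: [0.1, 0.8, -1.7]
opening: 0.152
grasp_force: 61.0
```

Run:
```python
from h import *
s=sensors.sense(); print(s['eef_pos'],s['tcp_rot'],np.abs(s['qvel']).max(),s['qpos'].round(2)); p,R=ins(175); rel(p,R)
for n in ('top','scene','wrist'): grab(n,n+'6')
a=cv2.resize(load('top6.npz')['p'][235:305,180:280],(400,280),interpolation=2)
b=cv2.resize(load('scene6.npz')['p'][160:240,190:310],(400,267),interpolation=2)
c=cv2.resize(load('wrist6.npz')['p'],(400,300))
m=np.zeros((600,800,3),np.uint8); m[:280,:400]=a; m[:267,400:]=b; m[290:590,:400]=c
cv2.imwrite("pics/m6.png",m[:,:,::-1])
Rm=Ro.from_euler('xyz',s['tcp_rot']); tip=s['eef_pos']+Rm.apply([54.8+130,0,-21.1]); print("tip exp",tip.round(1),"top",proj(load('top6.npz'),tip).round(1),"scene",proj(load('scene6.npz'),tip).round(1),"mouth",proj(load('top6.npz'),M).round(1),proj(load('scene6.npz'),M).round(1))
```

```text
[439.69677041 118.27243315 267.6133917 ] [3.13561839 0.60781022 1.4936752 ] 0.006806229100764224 [ 0.6   0.26  1.82 -0.47  1.48  0.82]
turn [ 0.0008 -0.003  -0.0074] shift [ 0.0044 -0.0024  0.0007] rows>= 0.1 t 7.825 q [ 0.6   0.26  1.82 -0.47  1.48  0.82]
tip exp [452.2 281.5 179.4] top [231.8 268.3] scene [241.  182.5] mouth [218.6 270.1] [233.4 184.5]
```

View pics/m6.png

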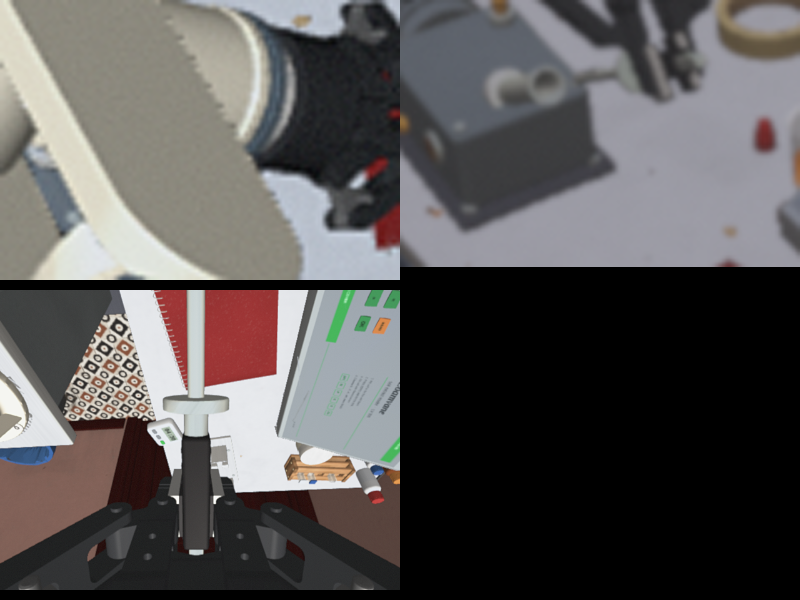

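Scene crop: mouth at scene (233.5,185) and tip at about (243,183), both within about 1–2 px of prediction; the top view is hidden by the arm. I correct the pose and start entering.

Run:
```python
from h import *
for s in (135,100): p,R=ins(s); rel(p,R)
```

```text
turn [ 0.0006 -0.0024 -0.0069] shift [ 0.044  -0.0023  0.0004] rows>= 0.7 t 7.975 q [ 0.6   0.27  1.82 -0.47  1.48  0.82]
turn [ 0.0006 -0.0024 -0.0069] shift [ 0.079  -0.0025  0.0005] rows>= 1.3 t 7.975 q [ 0.6   0.27  1.82 -0.47  1.48  0.82]
```

In the tool's units: 0.062 m / 0.6 = 0.1033, 0.044 m / 0.6 = 0.0733, -0.0024 rad / 4 = -0.0006.

Request:
move_arm:
  motion:
    - [0.0002, -0.0006, -0.0018, 0.0333, -0.004, 0.0007, 0]
    - [0.0002, -0.0006, -0.0018, 0.0733, -0.004, 0.0007, 0]
    - [0.0002, -0.0006, -0.0018, 0.0733, -0.004, 0.0007, 0]
    - [0.0002, -0.0006, -0.0018, 0.0833, -0.004, 0.0007, 0]
    - [0.0002, -0.0006, -0.0018, 0.0933, -0.004, 0.0007, 0]
    - [0.0002, -0.0006, -0.0018, 0.1033, -0.004, 0.0007, 0]
    - [0.0002, -0.0006, -0.0018, 0.1033, -0.004, 0.0007, 0]

```text
clock: 8.85
eef_pos: [440.2, 169.4, 229.6]
tcp_rot: [-3.139, 0.613, 1.506]
contact_force: [0.1, 0.7, -1.3]
opening: 0.151
grasp_force: 61.1
```

Run:
```python
from h import *
s=sensors.sense(); print(s['contact_force'],s['wrist_torque']); R=Ro.from_euler('xyz',s['tcp_rot']); print("tool force",R.inv().apply(s['contact_force']).round(1))
F=s['eef_pos']+R.apply([54.8,0,-21.1]); R0=ins(0)[1]; print("collar in tube axes (s, y, z)",R0.inv().apply(F-M).round(2)); p,Q=ins(100); rel(p,Q)
grab('scene','s7'); cv2.imwrite("pics/s7.png",cv2.resize(load('s7.npz')['p'][160:210,205:265],(720,600),interpolation=2)[:,:,::-1])
```

```text
[ 0.10454254  0.68922599 -1.25461203] [ 0.38663665 -0.00931343 -0.01257829]
tool force [1.3 0.1 0.6]
collar in tube axes (s, y, z) [-115.77   -0.72    1.28]
turn [-0.0013  0.0022  0.0024] shift [ 0.0158  0.0007 -0.0012] rows>= 0.3 t 8.85 q [ 0.68  0.36  1.78 -0.44  1.46  0.9 ]
```

View pics/s7.png

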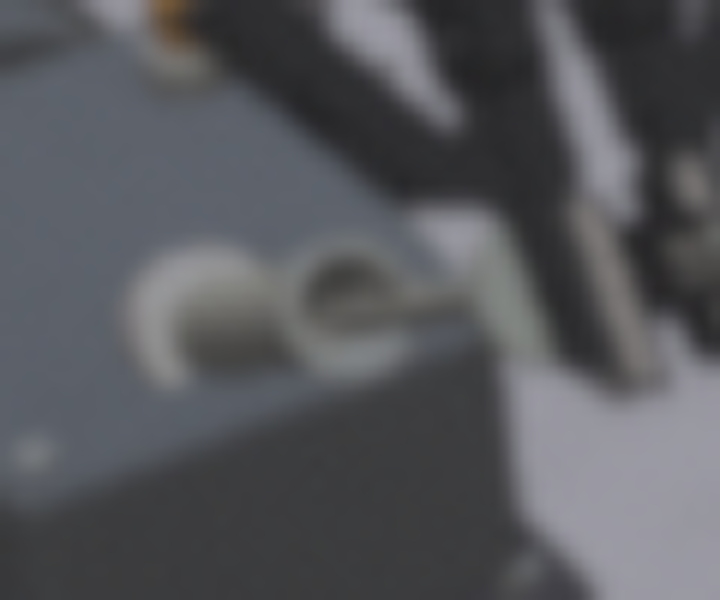

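The rod enters the flare at crop (345,305) inside the rim, with no contact force. Continuing.

In the tool's units: 0.046 m / 0.6 = 0.0767, 0.041 m / 0.6 = 0.0683, 0.002 rad / 4 = 0.0005.

Request:
move_arm:
  motion:
    - [-0.0003, 0.0005, 0.0005, 0.01, 0.0012, -0.002, 0]
    - [-0.0003, 0.0005, 0.0005, 0.0217, 0.0012, -0.002, 0]
    - [-0.0003, 0.0005, 0.0005, 0.0333, 0.0012, -0.002, 0]
    - [-0.0003, 0.0005, 0.0005, 0.045, 0.0012, -0.002, 0]
    - [-0.0003, 0.0005, 0.0005, 0.0567, 0.0012, -0.002, 0]
    - [-0.0003, 0.0005, 0.0005, 0.0683, 0.0012, -0.002, 0]
    - [-0.0003, 0.0005, 0.0005, 0.0767, 0.0012, -0.002, 0]
    - [-0.0003, 0.0005, 0.0005, 0.0767, 0.0012, -0.002, 0]

```text
clock: 9.9
eef_pos: [443.4, 207.6, 204.1]
tcp_rot: [-3.141, 0.611, 1.503]
contact_force: [0.7, -0.2, -2.3]
opening: 0.156
grasp_force: 61.1
```

```bash
cat > st.py <<'E'
from h import *
import sys
s=sensors.sense(); R=Ro.from_euler('xyz',s['tcp_rot']); print("tool force",R.inv().apply(s['contact_force']).round(1),"torque",R.inv().apply(s['wrist_torque']).round(2))
F=s['eef_pos']+R.apply([54.8,0,-21.1]); R0=ins(0)[1]; print("collar in tube axes",R0.inv().apply(F-M).round(2)); rel(*ins(float(sys.argv[1])))
E
python3 st.py 30
python3 - <<'E'
from h import *
grab('wrist','w8'); cv2.imwrite("pics/w8.png",load('w8.npz')['p'][:300,120:520,::-1])
E
```

```text
tool force [1.2 0.7 2. ] torque [-0.03  0.38 -0.02]
collar in tube axes [-69.78  -0.11   0.09]
turn [-0.0003  0.0004  0.0006] shift [ 0.0398  0.0001 -0.0001] rows>= 0.6 t 9.9 q [ 0.72  0.42  1.74 -0.42  1.45  0.94]
```

View pics/w8.png

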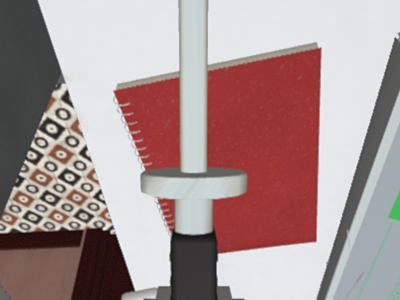

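The mouth is not yet in view; the rod is straight at crop column 193, and there is no contact. Continuing to 30 mm.

In the tool's units: 0.04 m / 0.6 = 0.0667, 0.03 m / 0.6 = 0.05, 0.0006 rad / 4 = 0.0002.

Request:
move_arm:
  motion:
    - [0, 0, 0.0002, 0.01, 0, 0, 0]
    - [0, 0, 0.0002, 0.02, 0, 0, 0]
    - [0, 0, 0.0002, 0.03, 0, 0, 0]
    - [0, 0, 0.0002, 0.04, 0, 0, 0]
    - [0, 0, 0.0002, 0.05, 0, 0, 0]
    - [0, 0, 0.0002, 0.06, 0, 0, 0]
    - [0, 0, 0.0002, 0.0667, 0, 0, 0]
    - [0, 0, 0.0002, 0.0667, 0, 0, 0]

```text
clock: 10.95
eef_pos: [445.6, 240.2, 181.2]
tcp_rot: [-3.141, 0.611, 1.503]
contact_force: [0.3, 1.0, -2.3]
opening: 0.154
grasp_force: 61.1
```

```bash
python3 st.py 6
python3 - <<'E'
from h import *
grab('wrist','w9'); z=load('w9.npz'); cv2.imwrite("pics/w9.png",z['p'][:240,200:440,::-1])
s=sensors.sense(); R=Ro.from_euler("xyz",s['tcp_rot']); C=cloud(z)
L=R.inv().apply((C-s['eef_pos']).reshape(-1,3)).reshape(C.shape)
for v in range(5,175,10):
    w=np.nonzero((abs(L[v,:,1])<25)&(L[v,:,2]>-60)&(L[v,:,2]<5)&(z['d'][v]>0))[0]
    if len(w): q=L[v,w]; print(v,w.min(),w.max(),"x",np.median(q[:,0]).round(1),"y",q[:,1].min().round(1),q[:,1].max().round(1),"ztop",q[:,2].min().round(1))
E
```

```text
tool force [2.2 0.2 1.3] torque [-0.02  0.4  -0.01]
collar in tube axes [-29.85  -0.09   0.08]
turn [-0.0002  0.0003 -0.0001] shift [ 0.0239  0.0001 -0.0001] rows>= 0.4 t 10.95 q [ 0.76  0.49  1.71 -0.4   1.44  0.98]
5 270 349 x 96.9 y -12.3 8.7 ztop -32.8
15 269 350 x 94.5 y -12.8 9.1 ztop -33.9
25 267 352 x 92.1 y -13.1 9.5 ztop -34.6
35 264 355 x 89.7 y -14.1 10.5 ztop -35.6
45 261 358 x 87.3 y -14.8 11.5 ztop -36.5
55 258 360 x 85.0 y -15.8 11.8 ztop -36.4
65 263 356 x 84.9 y -15.2 11.3 ztop -24.9
75 299 327 x 81.4 y -4.9 3.0 ztop -25.9
85 299 327 x 78.8 y -4.9 3.0 ztop -26.2
95 300 327 x 76.2 y -4.6 3.0 ztop -25.6
105 300 326 x 73.6 y -4.7 2.7 ztop -25.7
115 300 326 x 70.9 y -4.7 2.7 ztop -25.5
125 300 326 x 68.2 y -4.7 2.7 ztop -25.7
135 300 326 x 65.5 y -4.8 2.8 ztop -25.1
145 300 326 x 62.7 y -4.8 2.8 ztop -25.6
155 300 326 x 59.9 y -4.8 2.8 ztop -25.8
165 300 326 x 57.0 y -4.8 2.8 ztop -24.7
```

The tube centre is 1 mm to tool -y of the rod and its height matches; the mouth is 30 mm ahead, as predicted. I correct that and approach gently with a lower grip as a safeguard.

In the tool's units: 0.027 m / 0.6 = 0.045, 0.026 m / 0.6 = 0.0433.

Request:
move_arm:
  motion:
    - [0, 0, 0, 0.0083, -0.0007, 0, 0]
    - [0, 0, 0, 0.0167, -0.0013, 0, 0]
    - [0, 0, 0, 0.025, -0.0013, 0, 0]
    - [0, 0, 0, 0.0333, -0.0013, 0, 0]
    - [0, 0, 0, 0.04, -0.0013, 0, 0]
    - [0, 0, 0, 0.0433, -0.0013, 0, 0]
    - [0, 0, 0, 0.045, -0.0013, 0, 0]
    - [0, 0, 0, 0.045, -0.0013, 0, 0]
  grip_force: 35

```text
clock: 12.0
eef_pos: [446.3, 262.2, 166.0]
tcp_rot: [3.142, 0.611, 1.502]
contact_force: [-0.5, -0.2, -0.8]
opening: 0.156
grasp_force: 61.1
```

```bash
python3 st.py 0
python3 - <<'E'
from h import *
s=sensors.sense(); grab('wrist','w10'); z=load('w10.npz'); R=Ro.from_euler("xyz",s['tcp_rot']); C=cloud(z)
L=R.inv().apply((C-s['eef_pos']).reshape(-1,3)).reshape(C.shape)
for c in (295,332):
  for v in range(140,180,3): print(c,v,L[v,c].round(1),z['p'][v,c])
cv2.imwrite("pics/w10.png",cv2.resize(z['p'][100:220,240:390],(750,600),interpolation=2)[:,:,::-1])
E
```

```text
tool force [ 0.3 -0.5  0.8] torque [-0.02  0.42 -0.05]
collar in tube axes [-3.12 -0.79 -0.03]
turn [-0.0002  0.     -0.0004] shift [0.0031 0.0008 0.    ] rows>= 0.1 t 12.0 q [ 0.78  0.52  1.68 -0.39  1.43  1.  ]
295 140 [ 64.1  -5.8 -31.7] [203 213 209]
295 143 [ 63.3  -5.7 -32.3] [202 213 207]
295 146 [ 62.6  -5.7 -33.5] [202 211 208]
295 149 [ 61.8  -5.7 -32.8] [200 209 204]
295 152 [ 61.1  -5.7 -33.9] [201 211 205]
295 155 [ 60.3  -5.7 -33.8] [200 210 205]
295 158 [ 59.6  -5.7 -34.4] [201 210 203]
295 161 [ 58.8  -5.7 -34. ] [200 210 205]
295 164 [ 58.   -5.7 -35. ] [189 194 188]
295 167 [54.6 -7.  -6.5] [124 121 112]
295 170 [ 54.8  -6.5 -18. ] [97 98 93]
295 173 [ 54.7  -6.1 -26. ] [99 99 94]
295 176 [ 54.8  -5.8 -33.7] [103 103  97]
295 179 [ 54.2  -5.7 -35.5] [207 215 213]
332 140 [ 64.1   4.1 -32. ] [200 208 200]
332 143 [ 63.4   4.1 -33.1] [199 206 198]
332 146 [ 62.6   4.  -34. ] [199 205 198]
332 149 [ 61.9   4.  -34.2] [198 204 197]
332 152 [ 61.    4.1 -33.2] [199 204 197]
332 155 [ 60.4   4.  -34.8] [199 204 198]
332 158 [ 59.6   4.1 -34.7] [195 200 194]
332 161 [ 58.8   4.1 -34.7] [194 200 194]
332 164 [ 57.9   4.1 -33.6] [190 192 182]
332 167 [54.6  5.3 -7.1] [123  84  79]
332 170 [ 54.6   4.9 -17. ] [97 98 94]
332 173 [ 54.7   4.5 -26. ] [98 99 94]
332 176 [ 54.7   4.1 -33.7] [103 104  99]
332 179 [ 54.3   4.  -36.4] [207 217 214]
```

View pics/w10.png

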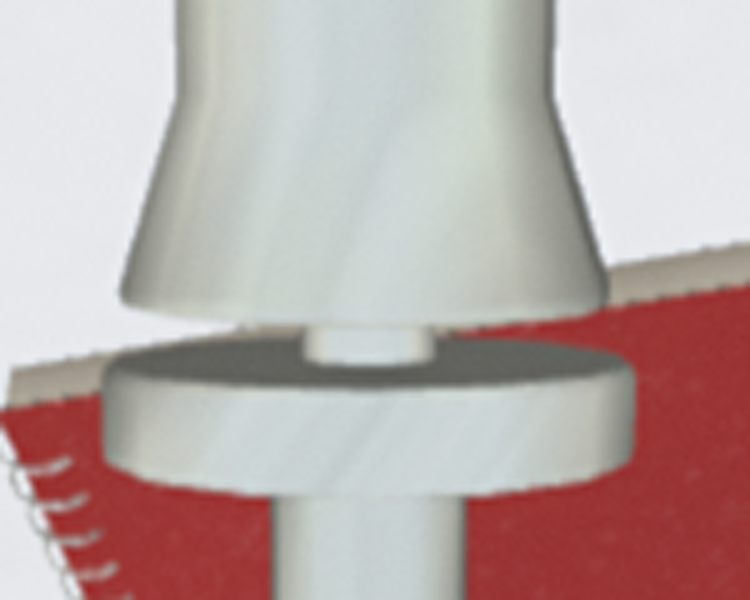

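The collar is centred and about 3.2 mm from the mouth, both by depth and by prediction. Easing in.

In the tool's units: 0.003 m / 0.6 = 0.005, 0.0026 m / 0.6 = 0.0043.

Request:
move_arm:
  motion:
    - [0, 0, 0, 0.0013, 0, 0, 0]
    - [0, 0, 0, 0.0027, 0, 0, 0]
    - [0, 0, 0, 0.0037, 0, 0, 0]
    - [0, 0, 0, 0.0043, 0, 0, 0]
    - [0, 0, 0, 0.005, 0, 0, 0]
    - [0, 0, 0, 0.005, 0, 0, 0]

```text
clock: 12.8
eef_pos: [446.5, 264.6, 164.3]
tcp_rot: [3.142, 0.611, 1.502]
contact_force: [0.2, -0.3, -0.8]
opening: 0.156
grasp_force: 61.1
```

```bash
python3 st.py 0
```

```text
tool force [0.2 0.2 0.9] torque [-0.02  0.35  0.08]
collar in tube axes [-0.17 -0.79  0.01]
turn [-0.0002  0.0002 -0.0004] shift [0.0002 0.0008 0.    ] rows>= 0.0 t 12.8 q [ 0.78  0.53  1.67 -0.39  1.43  1.01]
```

Request:
move_arm:
  motion:
    - [0, 0, 0, 0.0005, 0, 0, 0]
    - [0, 0, 0, 0.0008, 0, 0, 0]
    - [0, 0, 0, 0.0008, 0, 0, 0]

```text
clock: 13.18
eef_pos: [446.5, 264.6, 164.2]
tcp_rot: [-3.142, 0.612, 1.502]
contact_force: [-0.4, -4.5, 1.8]
opening: 0.154
grasp_force: 61.2
```

```bash
python3 st.py 0
```

```text
tool force [-4.8 -0.1  1.1] torque [ 0.01 -0.36  0.01]
collar in tube axes [-0.09 -0.81  0.12]
turn [-0.0004  0.0011 -0.0005] shift [ 0.0001  0.0008 -0.0001] rows>= 0.0 t 13.175 q [ 0.78  0.53  1.67 -0.39  1.44  1.01]
```

In the tool's units: 0.0004 m / 0.6 = 0.0007, 0.0002 m / 0.6 = 0.0003.

Request:
move_arm:
  motion:
    - [0, 0, 0, 0.0003, 0, 0, 0]
    - [0, 0, 0, 0.0007, 0, 0, 0]
    - [0, 0, 0, 0.0007, 0, 0, 0]

```text
clock: 13.55
eef_pos: [446.4, 264.6, 164.2]
tcp_rot: [-3.141, 0.613, 1.502]
contact_force: [-0.6, -6.4, 4.6]
opening: 0.152
grasp_force: 61.3
```

```bash
python3 st.py 0
```

```text
tool force [-7.9 -0.1 -0.1] torque [ 0.05 -0.74  0.06]
collar in tube axes [-0.08 -0.84  0.16]
turn [-0.0005  0.0018 -0.0005] shift [ 0.0001  0.0009 -0.0001] rows>= 0.0 t 13.55 q [ 0.78  0.53  1.67 -0.39  1.44  1.01]
```

The collar is seated at about 8 N. A brief hold, then drawing out.

In the tool's units: -0.024 m / 0.6 = -0.04, -0.016 m / 0.6 = -0.0267.

Request:
move_arm:
  motion:
    - [0, 0, 0, 0, 0, 0, 0]
    - [0, 0, 0, 0, 0, 0, 0]
    - [0, 0, 0, 0, 0, 0, 0]
    - [0, 0, 0, 0, 0, 0, 0]
    - [0, 0, 0, -0.0017, 0, 0, 0]
    - [0, 0, 0, -0.0133, 0, 0, 0]
    - [0, 0, 0, -0.0267, 0, 0, 0]
    - [0, 0, 0, -0.04, 0, 0, 0]

```text
clock: 14.55
eef_pos: [445.2, 245.4, 177.8]
tcp_rot: [3.141, 0.61, 1.502]
contact_force: [-0.4, 0.8, -1.2]
opening: 0.152
grasp_force: 61.2
```

```bash
python3 st.py 180
```

```text
tool force [ 1.4 -0.5  0.6] torque [0.06 0.4  0.02]
collar in tube axes [-23.66  -0.76  -0.15]
turn [-0.     -0.0004 -0.0004] shift [-1.564e-01  9.000e-04  1.000e-04] rows>= 2.5 t 14.55 q [ 0.76  0.49  1.7  -0.4   1.44  0.99]
```

In the tool's units: -0.156 m / 0.6 = -0.26, -0.06 m / 0.6 = -0.1.

Request:
move_arm:
  motion:
    - [0, 0, 0, -0.0333, 0, 0, 0]
    - [0, 0, 0, -0.0667, 0, 0, 0]
    - [0, 0, 0, -0.1, 0, 0, 0]
    - [0, 0, 0, -0.1367, 0, 0, 0]
    - [0, 0, 0, -0.175, 0, 0, 0]
    - [0, 0, 0, -0.2167, 0, 0, 0]
    - [0, 0, 0, -0.26, 0, 0, 0]
    - [0, 0, 0, -0.26, 0, 0, 0]

```text
clock: 15.55
eef_pos: [436.6, 116.9, 268.4]
tcp_rot: [3.139, 0.61, 1.499]
contact_force: [0.4, 0.4, -1.7]
opening: 0.154
grasp_force: 61.1
```

```bash
python3 st.py 180
python3 - <<'E'
from h import *
# book outline from w2 (level view): corners on cover plane
z=load('w2.npz'); p=z['p']; hsv=cv2.cvtColor(p,cv2.COLOR_RGB2HSV)
red=((hsv[...,1]>150)&((hsv[...,0]<8)|(hsv[...,0]>172))).astype(np.uint8)[200:380,250:372]
k=cv2.morphologyEx(red,cv2.MORPH_OPEN,np.ones((5,5),np.uint8)); c=max(cv2.findContours(k,0,2)[0],key=cv2.contourArea); r=cv2.minAreaRect(c); print(r)
B=np.array([plane(z,b[0]+250,b[1]+200,15) for b in cv2.boxPoints(r)]); print(B.round(0),B.mean(0).round(0))
E
```

```text
tool force [1.4 0.3 1.1] torque [-0.02  0.41  0.05]
collar in tube axes [-181.15   -0.55   -0.47]
turn [ 0.0003 -0.0009 -0.0027] shift [0.0011 0.0007 0.0004] rows>= 0.0 t 15.55 q [ 0.6   0.26  1.82 -0.47  1.48  0.82]
((59.5, 94.5), (139.0, 109.0), 90.0)
[[386. 193.  15.]
 [526. 211.  15.]
 [560.   8.  15.]
 [404. -12.  15.]] [469. 100.  15.]
```

Run:
```python
from h import *
rel([445,-30,268],down(YAW))
```

```text
turn [ 0.0011  0.6099 -0.0025] shift [-0.1194  0.0187  0.0839] rows>= 3.3 t 15.55 q [ 0.6   0.26  1.82 -0.47  1.48  0.82]
```

In the tool's units: -0.119 m / 0.6 = -0.1983, 0.0839 m / 0.6 = 0.1398, 0.61 rad / 4 = 0.1525.

Request:
move_arm:
  motion:
    - [0.0003, 0.0375, -0.0006, -0.05, 0.0083, 0.0333, 0]
    - [0.0003, 0.075, -0.0006, -0.1, 0.0167, 0.0667, 0]
    - [0.0003, 0.1125, -0.0006, -0.15, 0.0233, 0.105, 0]
    - [0.0003, 0.1525, -0.0006, -0.1983, 0.0312, 0.1398, 0]
    - [0.0003, 0.1525, -0.0006, -0.1983, 0.0312, 0.1398, 0]
    - [0.0003, 0.1525, -0.0006, -0.1983, 0.0312, 0.1398, 0]
    - [0.0003, 0.1525, -0.0006, -0.1983, 0.0312, 0.1398, 0]

```text
clock: 16.42
eef_pos: [445.1, -26.7, 266.1]
tcp_rot: [-3.139, 0.001, 1.507]
contact_force: [-0.0, 0.9, -1.8]
opening: 0.158
grasp_force: 61.1
```

Run:
```python
from h import *
rel([447.4,-84.4,59],down(YAW))
```

```text
turn [-0.0026  0.0015  0.0043] shift [-0.0572  0.0065  0.2072] rows>= 3.4 t 16.425 q [-0.06  0.03  1.95 -0.    1.16  0.  ]
```

In the tool's units: 0.207 m / 0.6 = 0.345, -0.0572 m / 0.6 = -0.0953, 0.0043 rad / 4 = 0.0011.

Request:
move_arm:
  motion:
    - [-0.0007, 0.0004, 0.0011, -0.0953, 0.0108, 0.05, 0]
    - [-0.0007, 0.0004, 0.0011, -0.0953, 0.0108, 0.1333, 0]
    - [-0.0007, 0.0004, 0.0011, -0.0953, 0.0108, 0.2167, 0]
    - [-0.0007, 0.0004, 0.0011, -0.0953, 0.0108, 0.2833, 0]
    - [-0.0007, 0.0004, 0.0011, -0.0953, 0.0108, 0.3333, 0]
    - [-0.0007, 0.0004, 0.0011, -0.0953, 0.0108, 0.345, 0]
    - [-0.0007, 0.0004, 0.0011, -0.0953, 0.0108, 0.345, 0]
    - [-0.0007, 0.0004, 0.0011, -0.0953, 0.0108, 0.345, 0]

```text
clock: 17.42
eef_pos: [448.6, -85.6, 60.6]
tcp_rot: [3.139, -0.0, 1.501]
contact_force: [-0.4, 0.5, -1.9]
opening: 0.153
grasp_force: 61.0
```

Request:
move_arm:
  motion:
    - [0, 0, 0, 0, 0, 0, 0]
    - [0, 0, 0, 0, 0, 0, 0]
    - [0, 0, 0, 0, 0, 0, 0]
    - [0, 0, 0, 0, 0, 0, 0]

```text
clock: 17.92
eef_pos: [447.5, -86.1, 59.6]
tcp_rot: [3.14, -0.001, 1.5]
contact_force: [0.2, -0.4, -1.8]
opening: 0.149
grasp_force: 61.0
```

Run:
```python
from h import *
s=sensors.sense(); R=Ro.from_euler('xyz',s['tcp_rot']); print(s['tcp_rot'],np.abs(s['qvel']).max(),"tip",(s['eef_pos']+R.apply([184.8,0,-21.1])).round(1),s['contact_force'],s['grasp_force'])
grab('top','t9'); grab('scene','s9'); z=load('t9.npz')
m=np.zeros((400,800,3),np.uint8); m[:,:400]=cv2.resize(z['p'][200:320,260:380],(400,400),interpolation=2); m[:,400:]=cv2.resize(load('s9.npz')['p'][200:380,220:400],(400,400),interpolation=2); cv2.imwrite("pics/m9.png",m[:,:,::-1])
```

```text
[ 3.14044711e+00 -5.58632791e-04  1.49979465e+00] 0.0036973374893637884 tip [460.6  98.3  80.8] [ 0.24800041 -0.42593222 -1.77275305] 60.97467541694641
```

View pics/m9.png

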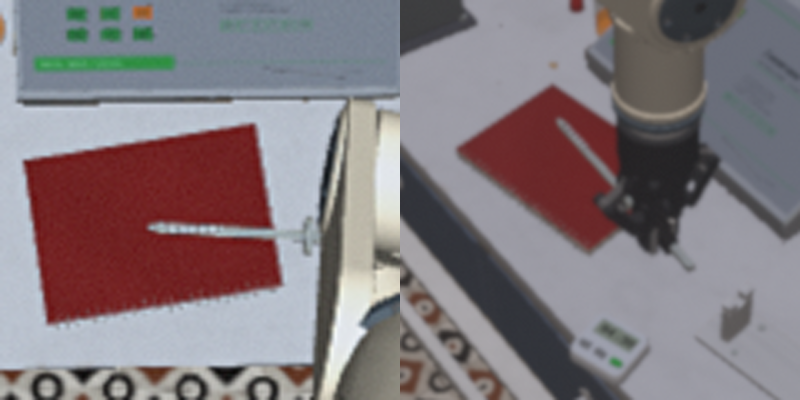

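The rod is level and still, with its tip at crop (150,227) over the middle of the book, about 65 mm above the cover. The marks face up and it touches nothing.

```bash
python3 -c "
from rig import order; print(order.sign_off())"
```

```text
the job is handed in; nothing more can be done
None
```

I pushed the gauge rod in until its collar stopped on the tube's mouth (about 8 N), held it there briefly, drew it right out, and handed the job in with it held level, marked face up, about 65 mm above the field book's cover; no verdict was returned.

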